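# Slide the green specimen under the microscope

## Task

Take the carrier with the green specimen dish (the black bar is its handle) and slide it, dish end first, between the microscope's guide rails and under the lens until it is fully home against the end stop, lying flat with the dish below the lens. Let go of it there, and leave the red and the blue carriers where they lie.

Things in the scene. Friction and masses are not known exactly. Their poses are not given: they have to be found in the camera images.
- carrier_green: loose carrier with a green dish: white plate x -150..40, y -30..30 mm, 6 thick; dish 56 wide, top at 18; black handle bar at x -125, y 0: 50 long (x), 14 wide (y), top at z 51. Origin on the underside below the dish; x to the dish end, z up. 0.2 kg, balance point about 30 mm from the handle towards the dish. Starts flat on a 4 mm mat beside two others.
- microscope: white, fixed. Origin on the lens axis at table level; x: way in, z up. Base top z 30 mm, x -170..140, 150 wide. Guide rails 12 high: 68 clear from x -70 to 40, flaring to 110 at x -140. End stop at x 40: a carrier that is home has its origin on the lens axis, x axes parallel. Lens end z 78; side lenses from z 125; head above z 178, to 350, x from -37; column x 76..136
- carrier_red: bystander to leave where it lies: like the green carrier but with a red dish: white plate x -150..40, y -30..30 mm, 6 thick; dish 56 wide, top at 18; black handle bar at x -125, y 0: 50 long (x), 14 wide (y), top at z 51. Origin on the underside below the dish; x to the dish end, z up
- carrier_blue: bystander to leave where it lies: like the green carrier but with a blue dish: white plate x -150..40, y -30..30 mm, 6 thick; dish 56 wide, top at 18; black handle bar at x -125, y 0: 50 long (x), 14 wide (y), top at z 51. Origin on the underside below the dish; x to the dish end, z up
Mind the look-alikes: they are no part of the job. Leave any yellow look-alike of the carrier_green alone.

How it is judged:
At the end, for the whole second after the job is handed in: The green carrier lies released, at rest and flat (within 6 degrees) on the microscope's base, its dish centre within 15 mm of the lens axis and its length within 10 degrees of the slide direction; the red and blue carriers are within 30 mm of where they began (horizontal distance between carrier_green and microscope below 0.015 m and z of carrier_green in the frame of microscope between 0.026 and 0.036 m and angle between carrier_green's own z axis and vertical below 0.1 rad and angle between the x axis of carrier_green and the x axis of microscope, either way round below 0.175 rad and linear speed of carrier_green below 0.02 m/s and distance of each of carrier_red, carrier_blue from where it was at the start of the episode below 0.03 m); the robot touches nothing.
It also fails if it takes over 45 s, if anything falls off the work surface, if the arm or the gripper's body presses on something with over 40 N, if the wrist force passes 120 N, or if a joint passes its speed limit or range.

## Robot

A 6-joint arm with a two-finger parallel gripper is mounted at the origin on the work surface. World frame = base frame: x ahead of the robot, y to its left, z up, the work surface at z = 0. Lengths are in m, angles in rad, forces in N, time in s.
With the tool pointing down it reaches from about 0.275 to 0.75 m from the base axis. Payload 10.2 kg.
Tool frame: the origin (TCP) lies between the finger pads; the fingertips stand 17 mm ahead of it and the grasp point (between the pads) lies 2 mm behind it (manip.tip_extent is the distance from the TCP to the fingertips, in m); z points along the fingers, y is the line along which they close (so a half turn about z gives the same grasp; the last joint's range is limited). The gripper opens to 88 mm and grips with 3 to 60 N. Pads are 18 mm wide; open, the fingers measure 123 mm over their backs; the gripper's body (75 mm by 187 mm) begins 45 mm behind the grasp point.
Start: joints at [0.924, 0.313, 1.498, -0, 1.331, -0.223], TCP at [0.216, 0.479, 0.256] pointing down, gripper open.
Joint ranges: [-2.94, 2.94], [-0.97, 2.17], [0.19, 2.56], [-1.23, 4.37], [0.02, 3.11], [-2.88, 2.88]. Speed limits (rad/s): [2.39, 2.39, 3.01, 3.14, 3.14, 3.14].

## Interface

Orientations are given as a unit quaternion [x, y, z, w].
In Python, from cell import manip gives the robot as it stands.
- The arm moves only by the tool drive_tool, never from a script. Its argument "increments" is a list of rows, each an object with "twist": the turn, a rotation vector about the tool's x, y, z in degrees, a list of three; "translation": the shift along the tool's x, y, z in mm, a list of three; "jaw": the finger opening in mm, from 0 to 88.1. A call has 1 to 5 rows; each row shifts and turns the commanded pose from where the row before left it, along the tool's axes as they then stand; what a row does not reach is not made up. A row lasts 1/12 s, in which the tool goes at most 41.7 mm and 7.16 degrees, less where a joint would pass 70% of its speed; a pose out of reach is approached as far as the arm can. A call is refused whole if a number of a shift passes 41.7 or a number of a turn 7.16, either way. A call with a gripper value outside its range is refused whole. The fingers move at their own pace and stop on an object; "grip_force" is the grip in N (left out, the last holds). Time passes only in rows, so rows that do not move let the fingers close. It gives the time, the measured TCP pose, the force, the opening and the grip force at its end, in the units of the state.
- manip.get_state(): the state, without advancing time (a new reading comes with each control period).
- manip.capture(name): name is "scene" or "top" or "wrist"; returns the picture (480x640x3 uint8, red, green, blue); there is no depth.
- manip.camera_params(name): a dict with "fov_y" (degrees; the focal length in pixels is half the picture's height over the tangent of half this angle, whatever the lens; pixels are square), "cx", "cy" (the principal point, pixels), "cam_to_world" (4x4, takes a point from camera to world coordinates). Camera axes: x right, y up, looking along -z (the intrinsics and any distortion apply to the point x, -y, -z); pixel columns grow to the right and rows downward; lengths in m; the calibration is good to about 2 mm. A picture is of the moment at which its call begins: read the wrist's pose just before it. camera_params takes no time and is no camera call; for the wrist camera it gives the pose at the moment of the call.
- manip.close_job(): hands the job in; it is judged then, once.
The state is a dict: "clock": time; "joint_positions": joint angles; "joint_velocities": joint speeds; "joint_efforts": joint torques, N m; "eef_pos": TCP position; "tool_rot": TCP orientation; "contact_force": force on the tool from outside, world axes, zero at the start; "wrist_torque": the same for the moment, N m; "opening": opening from 0.0 (shut) to 1.0 (fully open); "gripper_force": force on a finger pad.
Only numpy, scipy, OpenCV 4.12 (cv2) and the standard library are available. Lean on these libraries where they do the work, as an engineer would, in place of code of your own. Each camera call takes 0.05 s, during which the arm holds its last target. There are 200 camera calls.

## Working session

There is one attempt and no reset: what is moved stays moved. The work goes in short steps, Python scripts to look and compute and a tool call to move; the robot and the scene stay as the last step left them, time stands still between calls to the robot, and variables do not carry over. Pictures are saved under pics/ and viewed, at most 10 in all, crops included, and the job is handed in when it is done.

Besides the shell and the picture viewer there is one more tool, called as name(argument=value, ...), one argument or row to a line, values as JSON. drive_tool: Moves the arm, as the interface text tells. Its arguments: {"type":"object","properties":{"increments":{"type":"array"},"grip_force":{"type":"number"}},"required":["increments"]}

```bash
mkdir -p pics; python3 - <<'E'
from cell import manip
import cv2
for n in("scene","top"):
    im=manip.capture(n);cv2.imwrite(f"pics/{n}0.png",im[:,:,::-1]);p=manip.camera_params(n);print(n,p)
s=manip.get_state();print(s['clock'],s['eef_pos'],s['tool_rot'])
E
```

```text
scene {'fov_y': 56.317860974093854, 'cx': 317.6923794139973, 'cy': 241.4735430023136, 'cam_to_world': array([[ 0.5935869 , -0.41907565,  0.68704454,  1.10457608],
       [ 0.80475634,  0.30414295, -0.50976886, -0.51495938],
       [ 0.00467196,  0.85549557,  0.51778906,  0.5567273 ],
       [ 0.        ,  0.        ,  0.        ,  1.        ]])}
top {'fov_y': 53.49965547288675, 'cx': 313.307909263535, 'cy': 238.37314837521214, 'cam_to_world': array([[-7.90611434e-03,  9.97034912e-01, -7.65433060e-02,
         3.40031464e-01],
       [-9.99968298e-01, -7.95538619e-03, -3.38815700e-04,
        -3.62225850e-02],
       [-9.46742641e-04,  7.65382007e-02,  9.97066200e-01,
         9.22449677e-01],
       [ 0.00000000e+00,  0.00000000e+00,  0.00000000e+00,
         1.00000000e+00]])}
0.1 [0.2157992  0.4783835  0.25523406] [ 2.10319437e-01  9.77632558e-01 -5.13860458e-04 -2.26986287e-04]
```

View pics/top0.png

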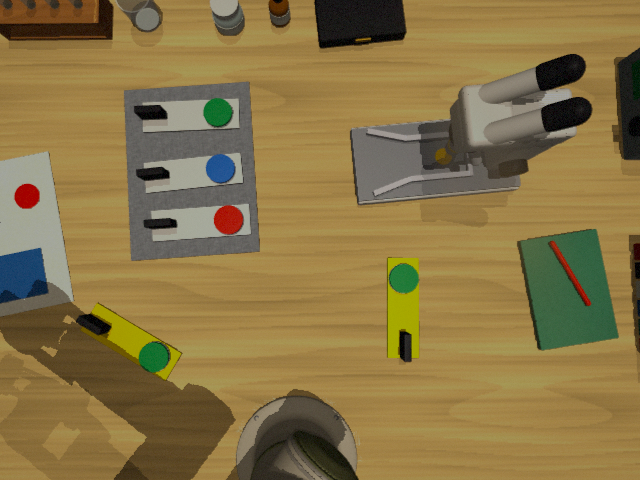

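View pics/scene0.png

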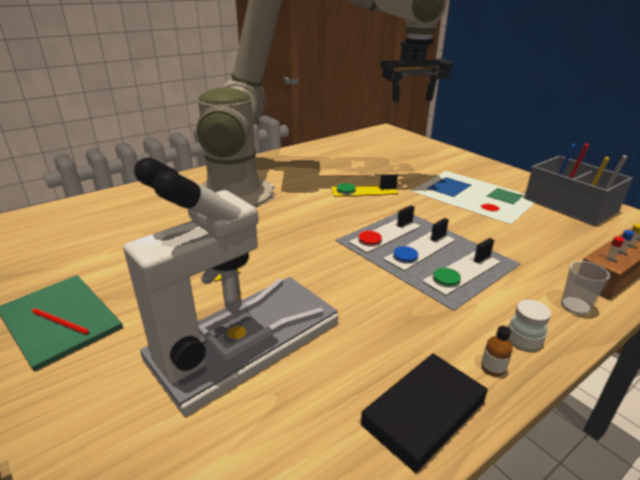

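The top view shows the green carrier at the upper left of the mat: dish at about (218,112), handle on the left at (150,112). The microscope's mouth faces left at (352–358, 128–203), and its base runs right to about (519,187). The yellow decoys lie elsewhere.

```bash
cat > h.py <<'E'
import numpy as np,cv2
def ray(p,px,z):
    f=240/np.tan(np.radians(p['fov_y']/2));M=p['cam_to_world']
    px=np.atleast_2d(px).astype(float)
    d=np.c_[(px[:,0]-p['cx'])/f,-(px[:,1]-p['cy'])/f,-np.ones(len(px))]@M[:3,:3].T
    return M[:3,3]+d*((z-M[2,3])/d[:,2])[:,None]
def big(m,k=1):
    c,_=cv2.findContours(m.astype(np.uint8),0,2);return sorted(c,key=cv2.contourArea)[::-1][:k]
E
python3 - <<'E'
from cell import manip
from h import *
im=cv2.imread('pics/top0.png');p=manip.camera_params('top')
hsv=cv2.cvtColor(im,cv2.COLOR_BGR2HSV);H,S,V=cv2.split(hsv)
R=np.zeros(V.shape,bool);R[88:140,135:250]=1
g=big(R&(H>45)&(H<85)&(S>110))[0];(c,r)=cv2.minEnclosingCircle(g);print('dish',c,r,ray(p,c,.022))
w=big(R&(S<60)&(V>140)|R&(H>45)&(H<85)&(S>110))[0];rc=cv2.minAreaRect(w);b=cv2.boxPoints(rc);print('plate',b.tolist(),ray(p,b,.010)[:,:2])
k=big(R&(V<50))[0];print('handle',cv2.boundingRect(k))
cv2.imwrite('pics/c1.png',cv2.resize(im[90:220,335:535],None,fx=4,fy=4,interpolation=cv2.INTER_CUBIC))
E
```

```text
dish (217.52090454101562, 111.76829528808594) 14.337166786193848 [[0.65652747 0.14762945 0.022     ]]
plate [[141.71849060058594, 101.0977783203125], [237.8276824951172, 96.97882080078125], [239.12937927246094, 127.35160827636719], [143.0201873779297, 131.47056579589844]] [[0.68345481 0.29930057]
 [0.69020439 0.11035165]
 [0.62916638 0.10754562]
 [0.6224798  0.29555365]]
handle (135, 105, 32, 15)
```

View pics/c1.png

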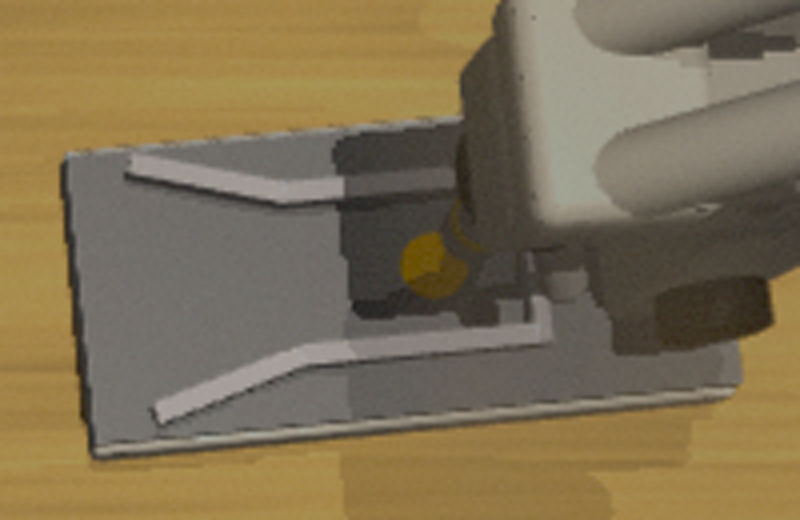

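The crop shows the base's front corners at crop (66,158) and (93,448), and its far lower corner at about (738,392). The yellow condenser spot is at (433,265), and the straight rails run from crop x≈285–545.

```bash
python3 - <<'E'
from cell import manip
from h import *
p=manip.camera_params('top')
c=lambda a:np.array(a)/4+[335,90]
q=ray(p,c([[66,158],[93,448],[738,392],[433,265]]),.030)[:,:2];print('base',q)
r=ray(p,c([[283,190],[305,355],[545,328],[345,188],[130,165],[158,412]]),.042)[:,:2];print('rails',r)
d=q[2]-q[1];print('len',np.linalg.norm(d),np.linalg.norm(q[0]-q[1]),'yaw',np.degrees(np.arctan2(d[1],d[0])))
f=q[0]-q[1];n=np.array([f[1],-f[0]]);print('yaw from front',np.degrees(np.arctan2(n[1],n[0])))
e=r[2]-r[1];print('yaw rail',np.degrees(np.arctan2(e[1],e[0])))
for y in(-84.5,-86):
    u=np.array([np.cos(np.radians(y)),np.sin(np.radians(y))]);print(y,'origin',(q[0]+q[1])/2+.17*u)
s=manip.get_state();print(s['eef_pos'])
pw=manip.camera_params('wrist');print(pw)
b=np.array([[0.68345,.29930],[.69020,.11035],[.62917,.10755],[.62248,.29555]])
u=b[1]+b[2]-b[0]-b[3];yg=np.degrees(np.arctan2(u[1],u[0]));u/=np.linalg.norm(u)
o=(b[1]+b[2])/2-.04*u;print('green yaw',yg,'o',o,'handle',o-.125*u,'dish-based',np.array([.65653,.14763])-.125*u)
E
```

```text
base [[ 0.6168667  -0.11063916]
 [ 0.47683704 -0.12143475]
 [ 0.5011318  -0.42727505]
 [ 0.56342944 -0.28462918]]
rails [[ 0.59691398 -0.21166294]
 [ 0.51810785 -0.22016536]
 [ 0.53000507 -0.33288159]
 [ 0.59763564 -0.24089468]
 [ 0.60952609 -0.13977836]
 [ 0.49171217 -0.15089621]]
len 0.3068037290100934 0.14044519004810657 yaw -85.45818302237087
yaw from front -85.59150194022524
yaw rail -83.97472575848528
-84.5 origin [ 0.56314565 -0.28525431]
-86 origin [ 0.55871047 -0.28562284]
[0.2157992  0.4783835  0.25523406]
{'fov_y': 61.796849315320046, 'cx': 321.8622966784545, 'cy': 234.00131477918205, 'cam_to_world': array([[ 4.10813052e-01, -8.66287501e-01, -2.84215765e-01,
         1.43151916e-01],
       [ 9.11719313e-01,  3.90092737e-01,  1.28823718e-01,
         5.10944923e-01],
       [-7.27871569e-04, -3.12047467e-01,  9.50066234e-01,
         3.84540278e-01],
       [ 0.00000000e+00,  0.00000000e+00,  0.00000000e+00,
         1.00000000e+00]])}
green yaw -87.9580071247034 o [0.65825972 0.1489246 ] handle [0.65380573 0.27384522] dish-based [0.65207601 0.27255062]
```

drive_tool(
  increments=[
    {"twist": [0, 0, 6.4], "translation": [0, 0, 0], "jaw": 50},
    {"twist": [0, 0, 6.4], "translation": [0, 0, 0], "jaw": 50},
    {"twist": [0, 0, 6.4], "translation": [0, 0, 0], "jaw": 50},
    {"twist": [0, 0, 6.4], "translation": [0, 0, 0], "jaw": 50},
    {"twist": [0, 0, 6.4], "translation": [0, 0, 0], "jaw": 50},
  ],
  grip_force=50,
)

```text
clock: 0.52
eef_pos: [0.2158, 0.4785, 0.2554]
tool_rot: [0.474, 0.88, -0.0, -0.0]
contact_force: [-0.2, 0.1, -0.4]
opening: 0.647
gripper_force: 0.0
```

drive_tool(
  increments=[
    {"twist": [0, 0, 6.4], "translation": [0, 0, 0], "jaw": 50},
    {"twist": [0, 0, 6.4], "translation": [0, 0, 0], "jaw": 50},
    {"twist": [0, 0, 6.4], "translation": [0, 0, 0], "jaw": 50},
    {"twist": [0, 0, 6.4], "translation": [0, 0, 0], "jaw": 50},
    {"twist": [0, 0, 6.1], "translation": [0, 0, 0], "jaw": 50},
  ],
)

```text
clock: 0.93
eef_pos: [0.2158, 0.4784, 0.2554]
tool_rot: [0.697, 0.718, -0.0, 0.0]
contact_force: [0.3, 1.1, 0.1]
opening: 0.565
gripper_force: 0.0
```

drive_tool(
  increments=[
    {"twist": [0, 0, 0], "translation": [-18, 34, 6], "jaw": 50},
    {"twist": [0, 0, 0], "translation": [-18, 34, 6], "jaw": 50},
    {"twist": [0, 0, 0], "translation": [-18, 34, 6], "jaw": 50},
    {"twist": [0, 0, 0], "translation": [-18, 34, 6], "jaw": 50},
    {"twist": [0, 0, 0], "translation": [-18, 34, 6], "jaw": 50},
  ],
)

```text
clock: 1.35
eef_pos: [0.3903, 0.3935, 0.2252]
tool_rot: [0.694, 0.719, -0.0, -0.0]
contact_force: [-0.6, 0.6, -0.3]
opening: 0.567
gripper_force: 0.0
```

drive_tool(
  increments=[
    {"twist": [0, 0, 0], "translation": [-18, 34, 6], "jaw": 50},
    {"twist": [0, 0, 0], "translation": [-18, 34, 6], "jaw": 50},
    {"twist": [0, 0, 0], "translation": [-18, 34, 6], "jaw": 50},
    {"twist": [0, 0, 0], "translation": [-18, 34, 6], "jaw": 50},
    {"twist": [0, 0, 0], "translation": [-18, 34, 6], "jaw": 50},
  ],
)

```text
clock: 1.77
eef_pos: [0.5635, 0.3094, 0.195]
tool_rot: [0.695, 0.719, -0.0, -0.0]
contact_force: [0.2, 0.2, -1.4]
opening: 0.566
gripper_force: 0.0
```

drive_tool(
  increments=[
    {"twist": [0, 0, 0], "translation": [-18, 34, 6], "jaw": 50},
    {"twist": [0, 0, 0], "translation": [-18, 34, 6], "jaw": 50},
    {"twist": [0, 0, 0], "translation": [-5, 20, 4], "jaw": 50},
    {"twist": [0, 0, 0], "translation": [0, 0, 0], "jaw": 50},
    {"twist": [0, 0, 0], "translation": [0, 0, 0], "jaw": 50},
  ],
)

```text
clock: 2.18
eef_pos: [0.6515, 0.2723, 0.1783]
tool_rot: [0.695, 0.719, -0.001, -0.001]
contact_force: [-0.9, 0.3, -0.7]
opening: 0.567
gripper_force: 0.0
```

```bash
python3 - <<'E'
from cell import manip
from h import *
s=manip.get_state();p=manip.camera_params('wrist')
im=manip.capture('wrist')[:,:,::-1].copy();cv2.imwrite('pics/w1.png',im)
np.save('w1.npy',p['cam_to_world']);print(s['eef_pos'],s['tool_rot'],s['joint_positions'],p['cam_to_world'][:3,3])
E
```

```text
[0.6515028  0.27229843 0.17832655] [ 6.94903252e-01  7.19102521e-01 -8.00867136e-04 -6.26860266e-04] [2.30368583e-01 7.86773913e-01 9.44516969e-01 1.89194020e-04
 1.41232723e+00 1.96113915e-01] [0.65031704 0.35254183 0.3075921 ]
```

View pics/w1.png

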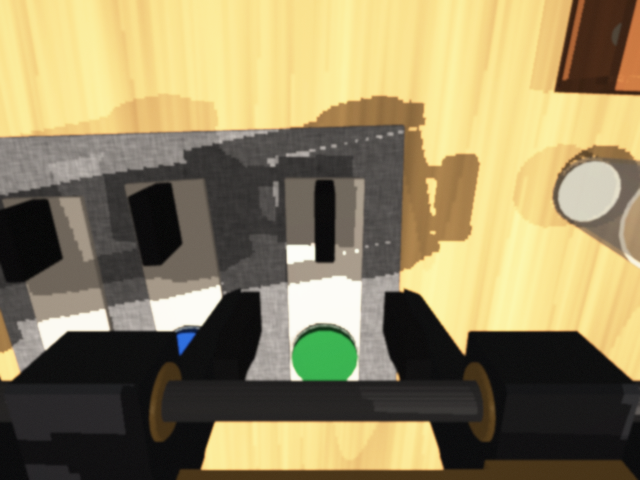

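The wrist view shows the handle bar spanning about (315–335, 180–262), centred between the fingers. The green dish is at (324,355), and the plate edges are near x≈286 and 364.

```bash
python3 - <<'E'
from cell import manip
from h import *
p=manip.camera_params('wrist')
im=cv2.imread('pics/w1.png');g=im.max(2)
R=np.zeros(g.shape,bool);R[170:275,300:350]=1
k=big(R&(g<30))[0];print(cv2.boundingRect(k),cv2.minAreaRect(k))
x,y,w,h=cv2.boundingRect(k)
print('z55',ray(p,[[x,y+h],[x+w,y+h],[x+w/2,y]],.055)[:,:2],'z10 back',ray(p,[[x+w/2,y]],.010))
for r in(200,255,280,310):
    print(r,np.nonzero(R[0:1].any() or True*(im[r,270:380].min(1)>75))[0][[0,-1]]+270 if 1 else 0)
print(ray(p,[[324.5,354]],.022))
E
```

```text
(315, 181, 19, 80) ((324.0, 220.5), (79.0, 18.0), 90.0)
z55 [[0.64823575 0.25062225]
 [0.66115222 0.25109042]
 [0.65261398 0.30571392]] z10 back [[0.65317325 0.29726989 0.01      ]]
200 [270 377]
255 [270 374]
280 [270 379]
310 [270 379]
[[0.65853729 0.15412881 0.022     ]]
```

drive_tool(
  increments=[
    {"twist": [0, 0, 0], "translation": [3, 3, 34], "jaw": 50},
    {"twist": [0, 0, 0], "translation": [0, 0, 34], "jaw": 50},
    {"twist": [0, 0, 0], "translation": [0, 0, 34], "jaw": 50},
    {"twist": [0, 0, 0], "translation": [0, 0, 24], "jaw": 50},
    {"twist": [0, 0, 0], "translation": [0, 0, 12], "jaw": 50},
  ],
)

```text
clock: 2.65
eef_pos: [0.6518, 0.2766, 0.0387]
tool_rot: [0.694, 0.72, -0.002, -0.001]
contact_force: [-0.2, -0.0, -0.1]
opening: 0.569
gripper_force: 0.0
```

drive_tool(
  increments=[
    {"twist": [0, 0, 0], "translation": [0, 0, 0], "jaw": 0},
    {"twist": [0, 0, 0], "translation": [0, 0, 0], "jaw": 0},
    {"twist": [0, 0, 0], "translation": [0, 0, 0], "jaw": 0},
    {"twist": [0, 0, 0], "translation": [0, 0, 0], "jaw": 0},
    {"twist": [0, 0, 0], "translation": [0, 0, 0], "jaw": 0},
  ],
)

```text
clock: 3.07
eef_pos: [0.6549, 0.2761, 0.0434]
tool_rot: [0.694, 0.72, 0.001, 0.001]
contact_force: [0.2, -0.7, -0.8]
opening: 0.214
gripper_force: 0.0
```

drive_tool(
  increments=[
    {"twist": [0, 0, 0], "translation": [0, 0, 0], "jaw": 0},
    {"twist": [0, 0, 0], "translation": [0, 0, 0], "jaw": 0},
    {"twist": [0, 0, 0], "translation": [0, 0, 0], "jaw": 0},
    {"twist": [0, 0, 0], "translation": [0, 0, 0], "jaw": 0},
  ],
)

```text
clock: 3.4
eef_pos: [0.6546, 0.276, 0.043]
tool_rot: [0.695, 0.719, 0.001, 0.0]
contact_force: [-2.5, 0.2, 6.7]
opening: 0.151
gripper_force: 50.0
```

drive_tool(
  increments=[
    {"twist": [0, 0, 0], "translation": [0, 0, -8], "jaw": 0},
    {"twist": [0, 0, 0], "translation": [0, 0, -18], "jaw": 0},
    {"twist": [0, 0, 0], "translation": [0, 0, -18], "jaw": 0},
    {"twist": [0, 0, 0], "translation": [0, 0, -18], "jaw": 0},
    {"twist": [0, 0, 0], "translation": [0, 0, -5], "jaw": 0},
  ],
  grip_force=60,
)

```text
clock: 3.82
eef_pos: [0.6553, 0.2761, 0.1121]
tool_rot: [0.695, 0.719, 0.002, 0.001]
contact_force: [0.1, -0.3, -0.8]
opening: 0.154
gripper_force: 60.0
```

drive_tool(
  increments=[
    {"twist": [0, 0, 0], "translation": [-10, -6, 0], "jaw": 0},
    {"twist": [0, 0, 0], "translation": [-20, -13, 0], "jaw": 0},
    {"twist": [0, 0, 0], "translation": [-24, -16, 0], "jaw": 0},
    {"twist": [0, 0, 0], "translation": [-24, -16, 0], "jaw": 0},
    {"twist": [0, 0, 0], "translation": [-24, -16, 0], "jaw": 0},
  ],
)

```text
clock: 4.23
eef_pos: [0.5897, 0.1706, 0.108]
tool_rot: [0.694, 0.72, -0.0, -0.0]
contact_force: [0.3, -0.3, -2.2]
opening: 0.153
gripper_force: 60.0
```

drive_tool(
  increments=[
    {"twist": [0, 0, 0], "translation": [-24, -16, 0], "jaw": 0},
    {"twist": [0, 0, 0], "translation": [-24, -16, 0], "jaw": 0},
    {"twist": [0, 0, 0], "translation": [-24, -16, 0], "jaw": 0},
    {"twist": [0, 0, -1.5], "translation": [-18, -10, 0], "jaw": 0},
    {"twist": [0, 0, -1.5], "translation": [-10, -6, 0], "jaw": 0},
  ],
)

```text
clock: 4.65
eef_pos: [0.5295, 0.0675, 0.1084]
tool_rot: [0.676, 0.737, -0.0, -0.0]
contact_force: [-0.1, 0.1, -2.0]
opening: 0.153
gripper_force: 60.0
```

drive_tool(
  increments=[
    {"twist": [0, 0, 0], "translation": [0, 0, 0], "jaw": 0},
    {"twist": [0, 0, 0], "translation": [0, 0, 0], "jaw": 0},
  ],
)

```text
clock: 4.82
eef_pos: [0.5308, 0.0691, 0.1086]
tool_rot: [0.676, 0.737, 0.0, -0.0]
contact_force: [-0.2, 0.8, -2.1]
opening: 0.149
gripper_force: 60.0
```

```bash
python3 - <<'E'
from cell import manip
from h import *
s=manip.get_state();print(s['eef_pos'],s['tool_rot'])
im=manip.capture('top')[:,:,::-1].copy();cv2.imwrite('pics/top1.png',im)
cv2.imwrite('pics/top1c.png',cv2.resize(im[60:240,180:540],None,fx=2.2,fy=2.2))
E
```

```text
[0.53076452 0.06909858 0.1086002 ] [ 6.76095546e-01  7.36813950e-01  7.17434277e-06 -1.26459284e-04]
```

View pics/top1c.png

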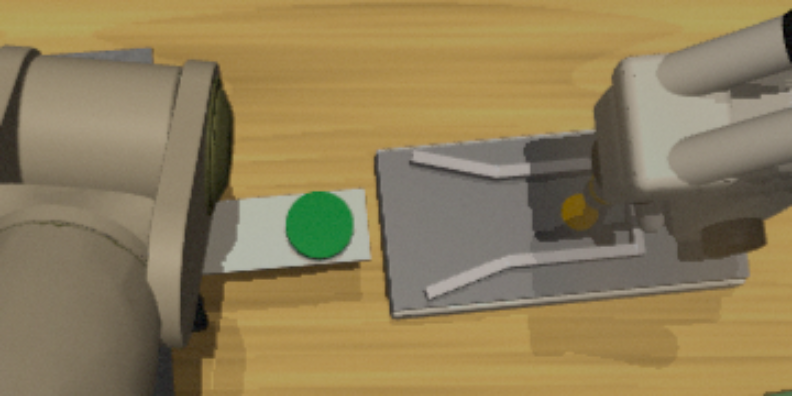

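The top view shows the carrier held and aligned in front of the mouth: dish at crop (320,225), mouth centre at about (385,235), condenser spot at (580,211).

```bash
python3 - <<'E'
from cell import manip
from h import *
p=manip.camera_params('top');im=cv2.imread('pics/top1.png');H,S,V=cv2.split(cv2.cvtColor(im,cv2.COLOR_BGR2HSV))
R=np.zeros(V.shape,bool);R[130:195,278:352]=1
g=big(R&(H>45)&(H<85)&(S>110))[0];c,r=cv2.minEnclosingCircle(g);D=ray(p,c,.0876)[0];print('dish',c,r,D,'r mm',1000*(ray(p,[c[0]+r,c[1]],.0876)[0]-D))
w=big(R&((S<60)&(V>140)|(H>45)&(H<85)&(S>110)))[0];b=cv2.boxPoints(cv2.minAreaRect(w));B=ray(p,b,.0756)[:,:2];print(B)
e=[B[(i+1)%4]-B[i] for i in range(4)];print([ (round(np.linalg.norm(v)*1000),round(np.degrees(np.arctan2(v[1],v[0])),1)) for v in e])
t=np.array([.5308,.0691])-D[:2];print('tcp-dish',t,np.hypot(*t))
# lateral in scope frame for several yaw/origin
for y,o in((-84.5,(.563,-.285)),(-85.3,(.561,-.285)),(-86,(.559,-.2855))):
    a=np.radians(y);u=np.array([np.cos(a),np.sin(a)]);v=np.array([-u[1],u[0]]);d=D[:2]-o;print(y,d@u*1e3,d@v*1e3)
E
```

```text
dish (324.70001220703125, 161.89999389648438) 15.261151313781738 [ 0.54050767 -0.05730017  0.0876    ] r mm [ -0.22098505 -27.16835891   0.        ]
[[ 0.56429413  0.02596813]
 [ 0.57429878 -0.09507511]
 [ 0.51492227 -0.09950396]
 [ 0.50501998  0.02090531]]
[(121, np.float64(-85.3)), (60, np.float64(-175.7)), (121, np.float64(94.7)), (59, np.float64(4.9))]
tcp-dish [-0.00970767  0.12640017] 0.12677240089870004
-84.5 -228.80734019301863 -0.5647154098214964
-85.3 -228.61327529520256 -1.7660349366865924
-86 -228.93390723618717 -2.5288653747380083
```

drive_tool(
  increments=[
    {"twist": [0, 0, 0], "translation": [-10, 1, 0], "jaw": 0},
    {"twist": [0, 0, 0], "translation": [-20, 0, 0], "jaw": 0},
    {"twist": [0, 0, 0], "translation": [-24, 0, 0], "jaw": 0},
    {"twist": [0, 0, 0], "translation": [-24, 0, 0], "jaw": 0},
    {"twist": [0, 0, 0], "translation": [-12, 0, 0], "jaw": 0},
  ],
)

```text
clock: 5.28
eef_pos: [0.5402, -0.0224, 0.1086]
tool_rot: [0.676, 0.737, -0.0, 0.0]
contact_force: [-0.6, 0.4, -2.3]
opening: 0.152
gripper_force: 60.0
```

drive_tool(
  increments=[
    {"twist": [0, 0, 0], "translation": [0, 0, 9], "jaw": 0},
    {"twist": [0, 0, 0], "translation": [0, 0, 9], "jaw": 0},
    {"twist": [0, 0, 0], "translation": [0, 0, 9], "jaw": 0},
    {"twist": [0, 0, 0], "translation": [0, 0, 6], "jaw": 0},
    {"twist": [0, 0, 0], "translation": [0, 0, 2], "jaw": 0},
  ],
)

```text
clock: 5.7
eef_pos: [0.5389, -0.0192, 0.0721]
tool_rot: [0.675, 0.738, -0.001, -0.001]
contact_force: [-0.1, 0.4, -2.7]
opening: 0.153
gripper_force: 60.0
```

drive_tool(
  increments=[
    {"twist": [0, 0, 0], "translation": [-6, 0, 0], "jaw": 0},
    {"twist": [0, 0, 0], "translation": [-10, 0, 0], "jaw": 0},
    {"twist": [0, 0, 0], "translation": [-10, 0, 0], "jaw": 0},
    {"twist": [0, 0, 0], "translation": [-10, 0, 0], "jaw": 0},
    {"twist": [0, 0, 0], "translation": [-6, 0, 0], "jaw": 0},
  ],
)

```text
clock: 6.12
eef_pos: [0.5436, -0.064, 0.0741]
tool_rot: [0.676, 0.737, 0.0, 0.0]
contact_force: [0.4, 0.5, -1.4]
opening: 0.155
gripper_force: 60.0
```

drive_tool(
  increments=[
    {"twist": [0, 0, 0], "translation": [-8, 0, 0], "jaw": 0},
    {"twist": [0, 0, 0], "translation": [-10, 0, 0], "jaw": 0},
    {"twist": [0, 0, 0], "translation": [-10, 0, 0], "jaw": 0},
    {"twist": [0, 0, 0], "translation": [-8, 0, 0], "jaw": 0},
    {"twist": [0, 0, 0], "translation": [0, 0, 0], "jaw": 0},
  ],
)

```text
clock: 6.53
eef_pos: [0.5467, -0.0998, 0.0738]
tool_rot: [0.676, 0.737, -0.0, 0.0]
contact_force: [-0.4, 0.2, -1.8]
opening: 0.157
gripper_force: 60.0
```

drive_tool(
  increments=[
    {"twist": [0, 0, 0], "translation": [-8, 0, 0], "jaw": 0},
    {"twist": [0, 0, 0], "translation": [-10, 0, 0], "jaw": 0},
    {"twist": [0, 0, 0], "translation": [-10, 0, 0], "jaw": 0},
    {"twist": [0, 0, 0], "translation": [-8, 0, 0], "jaw": 0},
    {"twist": [0, 0, 0], "translation": [0, 0, 0], "jaw": 0},
  ],
)

```text
clock: 6.95
eef_pos: [0.5498, -0.1357, 0.0738]
tool_rot: [0.676, 0.737, -0.0, 0.0]
contact_force: [0.4, 0.8, -1.4]
opening: 0.154
gripper_force: 60.0
```

drive_tool(
  increments=[
    {"twist": [0, 0, 0], "translation": [-5, 0, 1], "jaw": 0},
    {"twist": [0, 0, 0], "translation": [-5, 0, 1], "jaw": 0},
    {"twist": [0, 0, 0], "translation": [-4, 0, 0], "jaw": 0},
    {"twist": [0, 0, 0], "translation": [-3, 0, 0], "jaw": 0},
    {"twist": [0, 0, 0], "translation": [0, 0, 0], "jaw": 0},
  ],
)

```text
clock: 7.37
eef_pos: [0.5512, -0.1513, 0.0717]
tool_rot: [0.676, 0.737, -0.0, 0.0]
contact_force: [-0.1, -1.2, -2.9]
opening: 0.153
gripper_force: 60.0
```

drive_tool(
  increments=[
    {"twist": [0, 0, 0], "translation": [-2, 0, 0], "jaw": 0},
    {"twist": [0, 0, 0], "translation": [-2, 0, 0], "jaw": 0},
    {"twist": [0, 0, 0], "translation": [0, 0, 0], "jaw": 0},
  ],
)

```text
clock: 7.62
eef_pos: [0.5515, -0.155, 0.0718]
tool_rot: [0.675, 0.737, 0.0, 0.0]
contact_force: [0.6, -0.6, -2.7]
opening: 0.15
gripper_force: 60.0
```

drive_tool(
  increments=[
    {"twist": [0, 0, 0], "translation": [-2, 0, 0], "jaw": 0},
    {"twist": [0, 0, 0], "translation": [0, 0, 0], "jaw": 0},
  ],
)

```text
clock: 7.78
eef_pos: [0.5517, -0.157, 0.0718]
tool_rot: [0.675, 0.737, -0.0, 0.0]
contact_force: [-0.3, -0.8, -1.3]
opening: 0.15
gripper_force: 60.0
```

drive_tool(
  increments=[
    {"twist": [0, 0, 0], "translation": [-2, 0, 0], "jaw": 0},
    {"twist": [0, 0, 0], "translation": [0, 0, 0], "jaw": 0},
  ],
)

```text
clock: 7.95
eef_pos: [0.5515, -0.158, 0.0715]
tool_rot: [0.675, 0.737, 0.0, -0.001]
contact_force: [-0.3, 4.5, -1.5]
opening: 0.153
gripper_force: 60.0
```

drive_tool(
  increments=[
    {"twist": [0, 0, 0], "translation": [-1.5, 0, 0], "jaw": 0},
    {"twist": [0, 0, 0], "translation": [0, 0, 0], "jaw": 0},
  ],
)

```text
clock: 8.12
eef_pos: [0.5513, -0.1581, 0.0714]
tool_rot: [0.675, 0.737, 0.001, -0.002]
contact_force: [-2.4, 11.9, 0.9]
opening: 0.15
gripper_force: 60.0
```

Pressing on the end stop. I'll relieve the pressure, then lower onto the base.

drive_tool(
  increments=[
    {"twist": [0, 0, 0], "translation": [2, 0, 0], "jaw": 0},
    {"twist": [0, 0, 0], "translation": [0, 0, 1], "jaw": 0},
    {"twist": [0, 0, 0], "translation": [0, 0, 1], "jaw": 0},
    {"twist": [0, 0, 0], "translation": [0, 0, 0], "jaw": 0},
  ],
)

```text
clock: 8.45
eef_pos: [0.5516, -0.158, 0.0694]
tool_rot: [0.675, 0.737, 0.0, -0.0]
contact_force: [-0.6, 3.8, -1.6]
opening: 0.15
gripper_force: 60.0
```

drive_tool(
  increments=[
    {"twist": [0, 0, 0], "translation": [0, 0, 1], "jaw": 0},
    {"twist": [0, 0, 0], "translation": [0, 0, 0], "jaw": 0},
  ],
)

```text
clock: 8.62
eef_pos: [0.5516, -0.158, 0.0689]
tool_rot: [0.675, 0.737, 0.0, -0.0]
contact_force: [-3.1, 6.5, 3.0]
opening: 0.152
gripper_force: 60.0
```

drive_tool(
  increments=[
    {"twist": [0, 0, 0], "translation": [0, 0, 0], "jaw": 45},
    {"twist": [0, 0, 0], "translation": [0, 0, 0], "jaw": 45},
    {"twist": [0, 0, 0], "translation": [0, 0, 0], "jaw": 45},
    {"twist": [0, 0, 0], "translation": [0, 0, 0], "jaw": 45},
    {"twist": [0, 0, 0], "translation": [0, 0, 0], "jaw": 45},
  ],
)

```text
clock: 9.03
eef_pos: [0.5519, -0.1586, 0.0688]
tool_rot: [0.676, 0.737, -0.0, 0.0]
contact_force: [0.6, 0.2, -0.2]
opening: 0.502
gripper_force: 0.0
```

drive_tool(
  increments=[
    {"twist": [0, 0, 0], "translation": [0, 0, -10], "jaw": 45},
    {"twist": [0, 0, 0], "translation": [0, 0, -20], "jaw": 45},
    {"twist": [0, 0, 0], "translation": [0, 0, -20], "jaw": 45},
    {"twist": [0, 0, 0], "translation": [15, 0, -20], "jaw": 45},
    {"twist": [0, 0, 0], "translation": [30, 0, -10], "jaw": 45},
  ],
)

```text
clock: 9.45
eef_pos: [0.5487, -0.1154, 0.1518]
tool_rot: [0.677, 0.736, 0.001, 0.002]
contact_force: [0.8, 0.2, -0.3]
opening: 0.512
gripper_force: 0.0
```

drive_tool(
  increments=[
    {"twist": [0, 0, 0], "translation": [35, 0, -5], "jaw": 45},
    {"twist": [0, 0, 0], "translation": [35, 0, -5], "jaw": 45},
    {"twist": [0, 0, 0], "translation": [35, 0, 0], "jaw": 45},
    {"twist": [0, 0, 0], "translation": [30, 0, 0], "jaw": 45},
    {"twist": [0, 0, 0], "translation": [0, 0, 0], "jaw": 45},
  ],
)

```text
clock: 9.87
eef_pos: [0.5354, 0.0253, 0.1597]
tool_rot: [0.674, 0.739, 0.001, -0.0]
contact_force: [0.1, 1.2, 1.2]
opening: 0.509
gripper_force: 0.0
```

```bash
python3 - <<'E'
from cell import manip
from h import *
a=manip.capture('top')[:,:,::-1];b=manip.capture('scene')[:,:,::-1]
cv2.imwrite('pics/end.png',np.vstack([cv2.resize(a[60:240,120:540],(700,300)),cv2.resize(b[200:420,120:540],(573,300)) if 0 else np.hstack([cv2.resize(b[200:420,120:540],(573,300)),np.zeros((300,127,3),np.uint8)])]))
E
```

```text
(no output)
```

View pics/end.png

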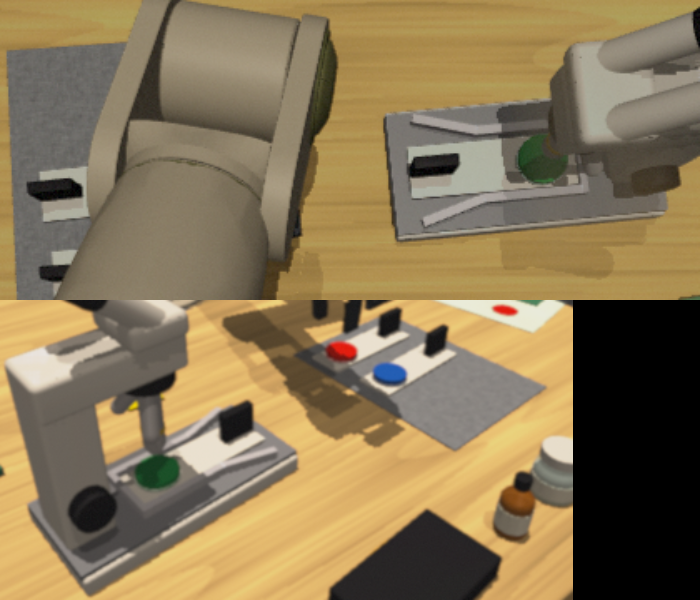

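The green carrier lies flat between the rails, against the end stop, with its dish under the lens. The gripper is clear, and red and blue look undisturbed.

```bash
python3 -c "
from cell import manip
print(manip.close_job())"
```

```text
the job is handed in; nothing more can be done
None
```

The green carrier is released flat against the end stop with its dish under the lens, the red and blue carriers look undisturbed, and the job was handed in at about 10 s with no verdict returned.

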